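Hang the parts basket in the ultrasonic cleaner

TASK

Hang the small steel watch-parts basket inside the tank of the ultrasonic cleaner by hooking its bent lip over the blue hanger strip on the tank's rim, and get the hook fully down into the notch of the strip, basket upright and at rest, then let go. The strip can be clipped anywhere along the rim, so feel (or look) for the notch, and be gentle: do not push hard on the cleaner, do not drop the basket, and leave the other things on the bench alone.

Things in the scene. Friction and masses are not known exactly. Their poses are not given: they have to be found in the camera images.
- basket: Loose hook-on basket, steel, 0.13 to 0.21 kg, standing on the bench. Origin: centre of its underside; z up, x towards the hook. Tray 60 (x) by 56 (y) by 30 mm tall, open on top. On its +x side a strap 30 mm wide (outer face x = +30 mm) rises to the hook. Fully home it hangs with its origin 34 mm above the cleaner's (43 mm when only on the plain strip edge), x along the cleaner's x.
- basket_hook (a point): Centre of the hook's slot at its top, under the flange: at x +36.5, y 0, z +85 mm of the basket, same axes. The flange is 30 mm wide (y), 4 mm thick; the lip bent down from its outer end is 3 mm thick and reaches 14 mm below this point. The slot between strap and lip is 13 mm wide in x (6.5 mm either way) and open below.
- basket_tab (a point): Grip point in the red tab that stands on the flange: 28 mm above basket_hook, at x +36.5, y 0, z +113 mm of the basket. The tab is 10 mm thick (x), 28 mm wide (y), from z = 89 to 129 mm. Grip it from above with the fingers closing along the basket's x; the basket then hangs off to one side (-x) but a 60 N grip holds it level.
- cleaner: Fixed grey ultrasonic cleaner, dry open tank; 160 (x) by 230 (y) mm, deck 100 mm high. Origin: centre of its underside; z up, x from its control panel towards the rim with the blue strip. Tank 100 (x) by 170 (y) mm about the origin, floor at z = 20 mm. It and the strip are rigid; more than 30 N from the basket, or 5 N from the gripper, is rough.
- strip_mid (a point): Point over the middle of the tank's +x edge, at x +53, y 0, z +128 mm of the cleaner: mid-thickness and top edge of the blue upright strip, 8 mm thick (x), 180 mm long (y), 28 mm above the deck. One square notch in its top edge, 36 mm wide (y), 9 mm deep. The strip is clipped anywhere along y: the notch's centre is up to 25 mm either way from this point, unmeasured; feel or look for it.
- loupe: Teal eye loupe, 36 mm diameter, 36 mm tall, standing about 90 mm from the basket; leave alone. Origin: centre of underside.
- movement_holder: Black round movement holder with a watch movement on it, 56 mm diameter, 20 mm tall, about 95 mm from the basket; leave alone. Origin: centre of underside.
- tweezers: Dark steel tweezers, 125 mm long, 5 mm thick, lying beyond the basket; leave alone. Origin: middle of the underside.
- case_ring: Steel watch case ring, 38 mm diameter, 18 mm tall; leave alone. Origin: centre of underside.
- parts_tray: White divided parts tray, 90 by 130 mm, 18 mm tall; leave alone. Origin: centre of underside.
- driver_stand: Round stand with five small screwdrivers, 100 mm diameter, 93 mm tall; leave alone. Origin: centre of underside.
- oil_bottle: Small amber jar, 34 mm diameter, 60 mm tall; leave alone. Origin: centre of underside.
Mind the look-alikes: they are no part of the job. What is shaped like the basket but orange or yellow is not meant.

How it is judged:
On the way:
1. the basket's lip is hooked over the blue strip, the basket inside the tank (z of basket in the frame of cleaner between 0.03 and 0.048 m and x of basket in the frame of cleaner between 0.01 and 0.023 m and y of basket in the frame of cleaner between -0.06 and 0.06 m and angle between the x axis of basket and the x axis of cleaner, either way round below 0.2 rad), for 0.1 s.
At the end, for the whole second after the job is handed in: The basket hangs free and at rest in the tank, hook down in the strip's notch: origin 31 to 36.5 mm above the cleaner's, 10 to 23 mm towards the strip and within 35 mm of the middle along it; upright within 0.1 rad, x axes within 0.2 rad; carried by the strip (z of basket in the frame of cleaner between 0.031 and 0.0365 m and x of basket in the frame of cleaner between 0.01 and 0.023 m and y of basket in the frame of cleaner between -0.035 and 0.035 m and angle between the x axis of basket and the x axis of cleaner, either way round below 0.2 rad and angle between basket's own z axis and vertical below 0.1 rad and contact force between basket and cleaner above 0.4 N and linear speed of basket below 0.02 m/s and angular speed of basket below 0.2 rad/s); the robot touches nothing.
It fails at once if more than 30 N between the basket and the cleaner or its strip (pushed hard or dropped) (contact force between basket and cleaner above 30 N).
It fails at once if the gripper or arm pushes on the cleaner with more than 5 N (contact force between any of the arm, the fingers and cleaner above 5 N).
It fails at once if another thing on the bench is moved by more than 15 mm (distance of any of loupe, movement_holder, tweezers, case_ring, parts_tray, driver_stand, oil_bottle from where it was at the start of the episode above 0.015 m).
It also fails if it takes over 72 s, if anything falls off the work surface, if the arm or the gripper's body presses on something with over 40 N, if the wrist force passes 120 N, or if a joint passes its speed limit or range.

ROBOT

A 7-joint arm with a two-finger parallel gripper is mounted at the origin on the work surface. World frame = base frame: x ahead of the robot, y to its left, z up, the work surface at z = 0. Lengths are in m, angles in rad, forces in N, time in s.
With the tool pointing down it reaches from about 0.425 to 0.875 m from the base axis. Payload 4.7 kg.
Tool frame: the origin (TCP) lies midway between the tips of the shut fingers; the grasp point (between the pads) lies 19 mm behind it; z points along the fingers, y is the line along which they close (so a half turn about z gives the same grasp; the last joint's range is limited). The gripper opens to 87 mm and grips with 3 to 60 N. Pads are 19 mm wide; open, the fingers measure 117 mm over their backs; the gripper's body (75 mm by 190 mm) begins 51 mm behind the grasp point.
Start: joints at [0.014, 0.321, -0.07, 1.45, 0.023, 1.371, -0.057], TCP at [0.65, -0, 0.223] pointing down, gripper open.
Joint ranges: [-2.86, 2.86], [-0.3, 2.09], [-1.38, 1.24], [0.06, 2.45], [-1.56, 4.7], [0.09, 2.05], [-2.69, 2.69]. Speed limits (rad/s): [2.57, 2.57, 3.14, 3.14, 3.14, 3.14, 3.14].

INTERFACE

Orientations are given as a rotation vector (axis times angle).
In Python, from bench import ctrl gives the robot as it stands. The module is installed in compiled form; this text tells all that it offers.
- The arm moves only by the shell command python3 -m handwheel 'ROWS' [FORCE]. ROWS is JSON, a list of rows, each a list of 7 numbers: the finger opening in m, from 0 to 0.087, then the shift along the tool's x, y, z in m, then the turn, a rotation vector about the tool's x, y, z in degrees. A call has 1 to 12 rows; each row shifts and turns the commanded pose from where the row before left it, along the tool's axes as they then stand; what a row does not reach is not made up. A row lasts 1/8 s, in which the tool goes at most 62.5 mm and 10.7 degrees, less where a joint would pass 70% of its speed; a pose out of reach is approached as far as the arm can. A call is refused whole if a number of a shift passes 0.0625 or a number of a turn 10.7, either way. A call with a gripper value outside its range is refused whole. The fingers move at their own pace and stop on an object; FORCE is the grip in N (left out, the last holds). Time passes only in rows, so rows that do not move let the fingers close. It gives the time, the measured TCP pose, the force, the opening and the grip force at its end, in the units of the state.
- ctrl.get_state(): the state, without advancing time (a new reading comes with each control period).
- ctrl.get_image(name): name is "scene" or "side" or "wrist"; returns (picture, depth): 384x512x3 uint8, blue, green, red; 384x512 float32, m along the optical axis (not along the pixel's ray), 0 where there is no reading.
- ctrl.camera_info(name): a dict with "intrinsics" (3x3 intrinsics, pixels), "R" (3x3) and "t" (3): a world point X has camera coordinates R X + t. Camera axes: x right, y down, z forward; pixel columns grow to the right and rows downward; lengths in m; the calibration is good to about 2 mm. A picture is of the moment at which its call begins: read the wrist's pose just before it. camera_info takes no time and is no camera call; for the wrist camera it gives the pose at the moment of the call.
- ctrl.close_job(): hands the job in; it is judged then, once.
The state is a dict: "time": time; "joint_positions": joint angles; "qd": joint speeds; "joint_torque": joint torques, N m; "position": TCP position; "tool_rot": TCP orientation; "ft_force": force on the tool from outside, world axes, zero at the start; "torque": the same for the moment, N m; "grip_width": opening from 0.0 (shut) to 1.0 (fully open); "grip_force": force on a finger pad.
Only numpy, scipy, OpenCV 4.12 (cv2) and the standard library are available. Lean on these libraries where they do the work, as an engineer would, in place of code of your own. Each camera call takes 0.05 s, during which the arm holds its last target. There are 200 camera calls.

## Working session

There is one attempt and no reset: what is moved stays moved. The work goes in short steps, Python scripts to look and compute and a shell command to move; the robot and the scene stay as the last step left them, time stands still between calls to the robot, and variables do not carry over. Pictures are saved under pics/ and viewed, at most 10 in all, crops included, and the job is handed in when it is done.

```bash
mkdir -p pics
cat > h.py <<'E'
import numpy as np,cv2
from bench import ctrl
def grab(n):
    c=ctrl.camera_info(n); im,d=ctrl.get_image(n)
    return np.array(im),np.array(d),np.array(c["intrinsics"]),np.array(c["R"]),np.array(c["t"])
def pts(d,K,R,t):
    v,u=np.mgrid[:d.shape[0],:d.shape[1]]
    P=np.stack([(u-K[0,2])/K[0,0]*d,(v-K[1,2])/K[1,1]*d,d],-1)
    W=(P-t)@R; W[d==0]=np.nan
    return W
E
python3 - <<'E'
from h import *
a=[]
for n in("scene","side"):
    im,d,K,R,t=grab(n); np.savez(n+".npz",im=im,d=d,K=K,R=R,t=t); cv2.imwrite(f"pics/{n}1.png",im)
    print(n,-R.T@t,R[2])
print(ctrl.get_state())
E
```

```text
scene [ 1.07963199 -0.37883657  0.60368764] [-0.65525289  0.42434706 -0.62495858]
side [ 0.05309066 -0.71165193  0.91138588] [ 0.43012815  0.59327632 -0.68045057]
{'time': 0.1, 'joint_positions': array([ 0.01411792,  0.32174834, -0.0700611 ,  1.45152481,  0.02259823,
        1.3707719 , -0.05691771]), 'qd': array([-5.01144508e-04, -1.95930825e-03, -3.14126663e-04, -2.83760680e-03,
       -6.50574688e-04, -2.04788498e-03,  1.39039814e-05]), 'joint_torque': array([ 1.37795760e-04, -4.92569017e+01, -4.06077392e-01, -3.13399816e+01,
       -6.42974046e-02,  3.95253638e-02,  6.49213871e-05]), 'position': array([ 6.49527567e-01, -7.33883627e-05,  2.21585178e-01]), 'tool_rot': array([-2.22069197e+00, -2.22062277e+00,  1.95348526e-03]), 'ft_force': array([0.309648  , 0.15991762, 0.50214294]), 'torque': array([-0.00931023,  0.00268864,  0.04850586]), 'grip_force': 0.0, 'grip_width': 0.9977490014141743}
```

View pics/scene1.png

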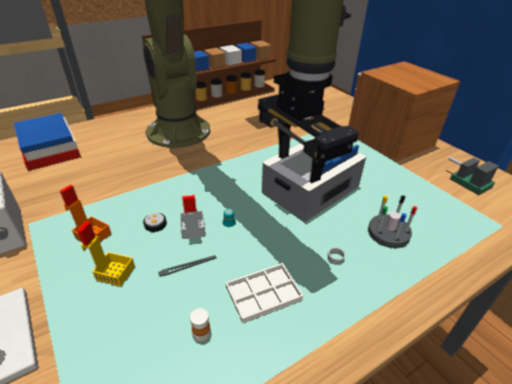

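View pics/side1.png

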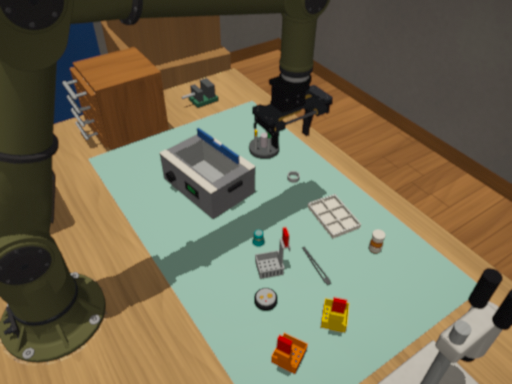

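Both views show the steel basket with the red tab at scene (192,215) and side (275,255). The look-alikes are the orange one at scene (85,225) / side (290,352) and the yellow one at scene (112,262) / side (336,315). I choose the grey steel one. The cleaner is at scene (315,180) / side (208,172), with its blue strip on the far side from the panel.

Run:
```python
from h import *
for n,tb,cb in(("scene",(172,185,215,245),(255,125,370,220)),("side",(245,220,300,285),(150,120,265,220))):
    z=np.load(n+".npz"); im,d=z["im"],z["d"]; W=pts(d,z["K"],z["R"],z["t"])
    hsv=cv2.cvtColor(im,cv2.COLOR_BGR2HSV); H,S,V=[hsv[...,i].astype(int) for i in range(3)]
    def box(b): m=np.zeros(H.shape,bool); m[b[1]:b[3],b[0]:b[2]]=1; return m&(d>0)
    def rep(s,m):
        P=W[m]; 
        if len(P)<5: print(s,len(P)); return
        q=P[:,:2].astype(np.float32); r=cv2.minAreaRect(q)
        print(n,s,len(P),"med",np.median(P,0).round(4),"min",np.percentile(P,3,axis=0).round(4),"max",np.percentile(P,97,axis=0).round(4),"rect",np.round(r[0],4),np.round(r[1],4),round(r[2],1))
    red=((H<8)|(H>172))&(S>150)&(V>80)
    rep("tab",red&box(tb))
    grey=(S<60)&(W[...,2]>0.008)
    rep("basket",grey&box(tb)&(W[...,2]<0.08)); rep("strap",grey&box(tb)&(W[...,2]>0.045))
    blue=(H>100)&(H<130)&(S>120)
    rep("strip",blue&box(cb)&(W[...,2]>0.09)&(W[...,2]<.14)); rep("striptop",blue&box(cb)&(W[...,2]>0.125)&(W[...,2]<.14))
    rep("deck",box(cb)&(S<60)&(abs(W[...,2]-0.1)<.006))
    x0,y0,x1,y1=cb; 
    a=cv2.resize(im[y0:y1,x0:x1],None,fx=3,fy=3); x0,y0,x1,y1=tb; b=cv2.resize(im[y0:y1,x0:x1],None,fx=5,fy=5)
    c=np.zeros((330,640,3),np.uint8); c[:min(330,a.shape[0]),:a.shape[1]]=a[:330]; c[:min(330,b.shape[0]),350:350+b.shape[1]]=b[:330]
    cv2.imwrite(f"pics/crop_{n}.png",c)
a=np.vstack([cv2.imread("pics/crop_side.png")[:300],cv2.imread("pics/crop_scene.png")[:300]]);cv2.imwrite("pics/crops.png",a)
```

```text
scene tab 176 med [ 0.5121 -0.177   0.1136] min [ 0.5054 -0.1871  0.091 ] max [ 0.5172 -0.167   0.1297] rect [ 0.5104 -0.1759] [0.0236 0.0098] 69.1
scene basket 434 med [ 0.5003 -0.1731  0.0287] min [ 0.44   -0.1969  0.0092] max [ 0.5185 -0.1315  0.077 ] rect [ 0.4815 -0.166 ] [0.0562 0.0796] 68.4
scene strap 170 med [ 0.5122 -0.1784  0.0775] min [ 0.4973 -0.1921  0.0455] max [ 0.5214 -0.1616  0.1126] rect [ 0.5089 -0.177 ] [0.03   0.0209] 69.8
scene strip 250 med [0.5521 0.2151 0.117 ] min [0.5395 0.157  0.1053] max [0.5629 0.2897 0.129 ] rect [0.5486 0.223 ] [0.0102 0.1438] 9.3
scene striptop 43 med [0.5554 0.1849 0.1281] min [0.5368 0.1604 0.1253] max [0.5629 0.2906 0.1298] rect [0.5492 0.2243] [0.0072 0.1401] 9.6
scene deck 1292 med [0.5496 0.1145 0.1011] min [0.4325 0.063  0.0952] max [0.5923 0.2905 0.1032] rect [0.5016 0.1818] [0.1623 0.2313] 9.6
side tab 85 med [ 0.5051 -0.1835  0.1209] min [ 0.5    -0.1917  0.0965] max [ 0.5147 -0.168   0.1279] rect [ 0.5079 -0.179 ] [0.0294 0.0098] 62.4
side basket 423 med [ 0.4844 -0.1721  0.0229] min [ 0.4409 -0.1989  0.009 ] max [ 0.5091 -0.0821  0.0714] rect [ 0.4747 -0.1382] [0.0763 0.1279] 1.7
side strap 109 med [ 0.5027 -0.1819  0.0797] min [ 0.4954 -0.195   0.0472] max [ 0.514  -0.1622  0.1127] rect [ 0.5099 -0.1778] [0.035  0.0201] 68.6
side strip 301 med [0.5519 0.1944 0.1162] min [0.5371 0.1193 0.1031] max [0.5644 0.281  0.1274] rect [0.5524 0.2035] [0.0135 0.18  ] 10.3
side striptop 44 med [0.5546 0.1788 0.1262] min [0.5373 0.1208 0.1251] max [0.5648 0.2837 0.1281] rect [0.552  0.2012] [0.0085 0.175 ] 9.2
side deck 1392 med [0.4653 0.138  0.0976] min [0.4167 0.0644 0.0946] max [0.5884 0.2893 0.101 ] rect [0.5032 0.1809] [0.1632 0.2355] 9.4
```

View pics/crops.png

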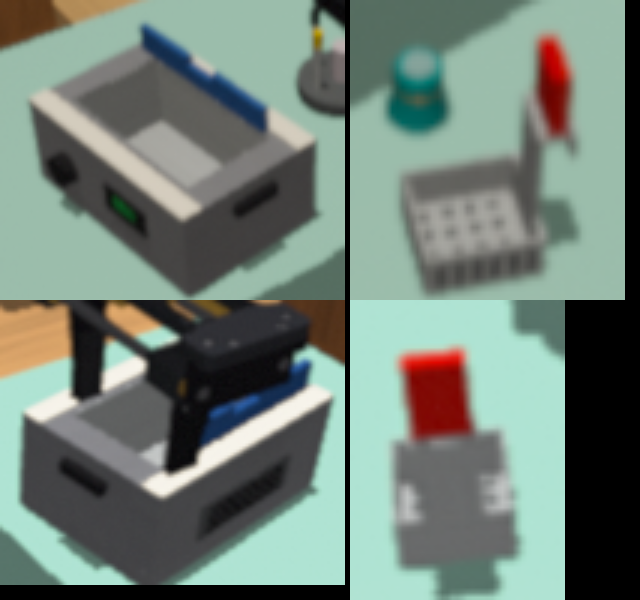

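The crops confirm the grey perforated basket with a red tab at (552,85), and the white gap in the blue strip at (205,62) is the notch. I'll move over the tab and locate the notch along the strip from the side depth.

```bash
python3 -m handwheel '[[0.087,-0.044,-0.035,0,0,0,0],[0.087,-0.044,-0.035,0,0,0,0],[0.087,-0.044,-0.035,0,0,0,0],[0.087,-0.044,-0.035,0,0,0,0],[0.087,0,0,0,0,0,10],[0.087,0,0,0,0,0,10],[0.087,0,0,0,0,0,0],[0.087,0,0,0,0,0,0]]' 60
python3 - <<'E'
from h import *
c=np.array([.5024,.1814,0]);y=np.radians(9.5);ax=np.array([np.cos(y),np.sin(y),0]);ay=np.array([-np.sin(y),np.cos(y),0])
for n in("side","scene"):
    im,d,K,R,t=grab(n)
    W=pts(d,K,R,t); hsv=cv2.cvtColor(im,cv2.COLOR_BGR2HSV); H,S,V=[hsv[...,i].astype(int) for i in range(3)]
    L=np.stack([(W-c)@ax,(W-c)@ay,W[...,2]],-1)
    m=(H>100)&(H<130)&(S>110)&(L[...,2]>.09)&(L[...,2]<.14)&(abs(L[...,0]-.053)<.02)&(abs(L[...,1])<.13)
    P=L[m]; print(n,len(P),"y range",P[:,1].min().round(4),P[:,1].max().round(4),"x",np.percentile(P[:,0],[2,50,98]).round(4))
    for a in np.arange(-.09,.1,.006):
        q=P[abs(P[:,1]-a)<.004]; print(round(a,3),q[:,2].max().round(4) if len(q) else None,end=" | ")
    dk=L[(abs(L[...,2]-.1)<.005)&(S<60)&(abs(L[...,0])<.1)&(abs(L[...,1])<.14)]
    print("deck rect",cv2.minAreaRect(dk[:,:2].astype(np.float32)))
im,d,K,R,t=grab("wrist");W=pts(d,K,R,t);hsv=cv2.cvtColor(im,cv2.COLOR_BGR2HSV);H,S,V=[hsv[...,i].astype(int) for i in range(3)]
m=((H<8)|(H>172))&(S>150)&(V>80)&(W[...,2]>.08)&(W[...,2]<.14)
P=W[m];print(len(P)); 
if len(P)>20:
    T=P[P[:,2]>.125];print(len(T),cv2.minAreaRect(P[:,:2].astype(np.float32)),cv2.minAreaRect(T[:,:2].astype(np.float32)) if len(T)>5 else "")
cv2.imwrite("pics/wrist1.png",im)
E
```

```text
time: 1.1
position: [0.51, -0.1758, 0.2223]
tool_rot: [-2.57, -1.806, 0.0]
ft_force: [0.2, -0.3, -0.2]
grip_width: 0.998
grip_force: 0.0
side 307 y range -0.0768 0.099 x [0.0482 0.0509 0.056 ]
-0.09 None | -0.084 None | -0.078 0.1263 | -0.072 0.1246 | -0.066 0.1272 | -0.06 0.126 | -0.054 0.1257 | -0.048 0.1257 | -0.042 0.1275 | -0.036 0.1268 | -0.03 0.1253 | -0.024 0.1266 | -0.018 0.1269 | -0.012 0.1257 | -0.006 0.1257 | 0.0 0.1184 | 0.006 0.1184 | 0.012 0.1164 | 0.018 0.1172 | 0.024 0.1188 | 0.03 0.1188 | 0.036 0.1249 | 0.042 0.1262 | 0.048 0.1264 | 0.054 0.1276 | 0.06 0.1285 | 0.066 0.1285 | 0.072 0.1258 | 0.078 0.126 | 0.084 0.1278 | 0.09 0.1278 | 0.096 0.127 | deck rect ((0.0006631016731262207, -0.0012474507093429565), (0.23295682668685913, 0.1634007692337036), 89.59264373779297)
scene 408 y range -0.0747 0.1043 x [0.0493 0.0554 0.0572]
-0.09 None | -0.084 None | -0.078 0.1064 | -0.072 0.1299 | -0.066 0.1299 | -0.06 0.1293 | -0.054 0.1294 | -0.048 0.13 | -0.042 0.1297 | -0.036 0.1292 | -0.03 0.1295 | -0.024 0.1295 | -0.018 0.1295 | -0.012 0.1298 | -0.006 0.1298 | 0.0 0.1289 | 0.006 0.1204 | 0.012 0.1202 | 0.018 0.1214 | 0.024 0.1213 | 0.03 0.1258 | 0.036 0.1293 | 0.042 0.1299 | 0.048 0.1288 | 0.054 0.1297 | 0.06 0.1295 | 0.066 0.1295 | 0.072 0.1293 | 0.078 0.1298 | 0.084 0.1286 | 0.09 0.1302 | 0.096 0.13 | deck rect ((-0.0007014423608779907, 0.002014748752117157), (0.23395071923732758, 0.16185308992862701), 89.7181625366211)
241
241 ((0.5089671611785889, -0.1773974597454071), (0.02695385180413723, 0.009072158485651016), 66.4692153930664) ((0.5089671611785889, -0.1773974597454071), (0.02695385180413723, 0.009072158485651016), 66.4692153930664)
```

View pics/wrist1.png

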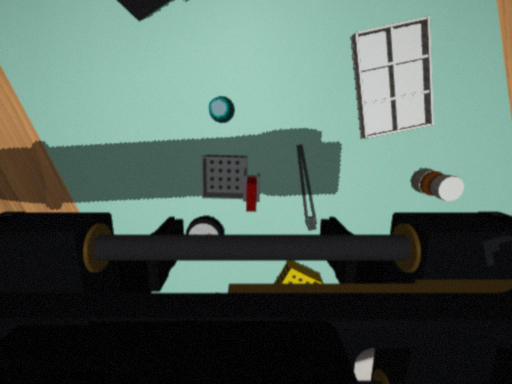

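The wrist view shows the steel tray at (225,177) with its tab at (251,193) between the fingers. The triangulated tab centre is (0.509, -0.177), and the notch centre is at about +15 mm along the strip. Next: descend and grip.

```bash
python3 -m handwheel '[[0.087,-0.002,0,0.03,0,0,1.5],[0.087,0,0,0.03,0,0,0],[0.087,0,0,0.03,0,0,0],[0.087,0,0,0.02,0,0,0],[0.087,0,0,0.015,0,0,0],[0.087,0,0,0,0,0,0],[0.03,0,0,0,0,0,0],[0.03,0,0,0,0,0,0],[0.03,0,0,0,0,0,0],[0.03,0,0,0,0,0,0]]' 10
python3 -m handwheel '[[0,0,0,0,0,0,0],[0,0,0,0,0,0,0],[0,0,0,0,0,0,0],[0,0,0,0,0,0,0],[0,0,0,0,0,0,0],[0,0,0,0,0,0,0]]' 10
python3 -m handwheel '[[0,0,0,0,0,0,0],[0,0,0,0,0,0,0],[0,0,0,0,0,0,0]]' 60
```

```text
time: 2.5
position: [0.5096, -0.178, 0.0979]
tool_rot: [2.596, 1.768, 0.001]
ft_force: [-0.7, 0.6, -0.1]
grip_width: 0.632
grip_force: 0.0
time: 3.25
position: [0.5092, -0.1779, 0.0976]
tool_rot: [-2.597, -1.768, 0.0]
ft_force: [-1.1, 0.2, 0.4]
grip_width: 0.114
grip_force: 10.0
time: 3.62
position: [0.5092, -0.1779, 0.0976]
tool_rot: [-2.597, -1.768, 0.0]
ft_force: [-0.8, 1.0, 1.0]
grip_width: 0.115
grip_force: 60.0
```

```bash
python3 -m handwheel '[[0,0,0,-0.01,0,0,0],[0,0,0,-0.02,0,0,0],[0,0,0,-0.03,0,0,0],[0,0,0,-0.03,0,0,0],[0,0,0,-0.03,0,0,0],[0,0,0,-0.03,0,0,0],[0,0,0,-0.02,0,0,-8],[0,0,0,0,0,0,-8],[0,0,0,0,0,0,-8],[0,0,0,0,0,0,-7],[0,0,0,0,0,0,0],[0,0,0,0,0,0,0]]'
python3 - <<'E'
from h import *
s=ctrl.get_state();p=s["position"]
from scipy.spatial.transform import Rotation as Ro
M=Ro.from_rotvec(s["tool_rot"]).as_matrix();print(p,M.round(3).tolist(),s["torque"],s["ft_force"])
print("shift tool", M.T@(np.array([.5521,.2054,p[2]])-p))
b=[]
for n in("scene","side"):
    im,d,K,R,t=grab(n)
    q=K@(R@(p-[0,0,.05])+t);q=(q[:2]/q[2]).astype(int);x,y=max(q[0]-50,0),max(q[1]-50,0)
    b.append(cv2.resize(im[y:y+110,x:x+100],(400,440)))
cv2.imwrite("pics/lift.png",np.hstack(b))
E
```

```text
time: 5.12
position: [0.5094, -0.1779, 0.2678]
tool_rot: [2.032, 2.395, 0.0]
ft_force: [0.4, -0.4, -1.2]
grip_width: 0.109
grip_force: 60.0
[ 0.50939832 -0.17791982  0.26781685] [[-0.163, 0.987, 0.0], [0.987, 0.163, -0.0], [-0.0, 0.0, -1.0]] [ 0.03500674 -0.04797324  0.01244521] [ 0.38609414 -0.41032263 -1.17072894]
shift tool [ 3.71227991e-01  1.04629339e-01 -2.93065444e-05]
```

View pics/lift.png

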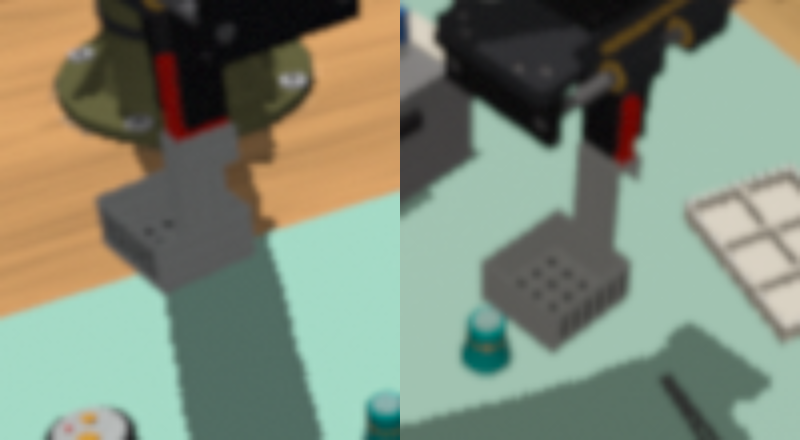

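The basket hangs level from the tab in both views (tray at (175,230) and (560,275)). Next: carry it over the tank.

```bash
python3 -m handwheel '[[0,0.02,0.006,0,0,0,0],[0,0.04,0.011,0,0,0,0],[0,0.053,0.015,0,0,0,0],[0,0.053,0.015,0,0,0,0],[0,0.053,0.015,0,0,0,0],[0,0.053,0.015,0,0,0,0],[0,0.053,0.015,0,0,0,0],[0,0.036,0.01,0,0,0,0],[0,0.01,0.003,0,0,0,0],[0,0,0,0,0,0,0],[0,0,0,0,0,0,0]]'
cat > m.py <<'E'
from h import *
from scipy.spatial.transform import Rotation as Ro
import sys
s=ctrl.get_state();p=s["position"];M=Ro.from_rotvec(s["tool_rot"]).as_matrix();print(p.round(4),M[:,0].round(3))
c=np.array([.5024,.1814,0]);y=np.radians(9.5);ax=np.array([np.cos(y),np.sin(y),0]);ay=np.array([-np.sin(y),np.cos(y),0])
print("tcp local",((p-c)@ax).round(4),((p-c)@ay).round(4))
b=[]
for n in("scene","side"):
    im,d,K,R,t=grab(n);W=pts(d,K,R,t);hsv=cv2.cvtColor(im,cv2.COLOR_BGR2HSV);H,S,V=[hsv[...,i].astype(int) for i in range(3)]
    L=np.stack([(W-c)@ax,(W-c)@ay,W[...,2]],-1); dz=p[2]-.0976
    near=(abs(L[...,0]-.03)<.08)&(abs(L[...,1]-.015)<.06)
    def rep(k,m):
        P=L[m]
        if len(P)>5: print(n,k,len(P),np.percentile(P,2,axis=0).round(4),np.percentile(P,98,axis=0).round(4),"ang",round(cv2.minAreaRect(P[:,:2].astype(np.float32))[2],1))
    rep("tab",near&((H<8)|(H>172))&(S>150)&(V>60)&(L[...,2]>dz+.08))
    g=near&(S<60)&(V>50)
    rep("strap",g&(L[...,2]>dz+.045)&(L[...,2]<dz+.08)); rep("tray",g&(L[...,2]>dz+.004)&(L[...,2]<dz+.028)&(L[...,2]>.103))
    m=(H>100)&(H<130)&(S>110)&(L[...,2]>.122)&(L[...,2]<.14)&(abs(L[...,0]-.053)<.02)&(abs(L[...,1])<.13)
    Y=np.sort(L[m][:,1]); i=np.argsort(np.diff(Y))[-2:]; print(n,"gap",[(Y[j].round(4),Y[j+1].round(4)) for j in i],"ends",Y[0].round(4),Y[-1].round(4))
    q=K@(R@(p-[0,0,.07])+t);q=(q[:2]/q[2]).astype(int);x,yy=max(q[0]-50,0),max(q[1]-60,0)
    b.append(cv2.resize(im[yy:yy+140,x:x+100],(400,560)))
cv2.imwrite(sys.argv[1],np.hstack(b))
E
python3 m.py pics/over.png
```

```text
time: 6.6
position: [0.5521, 0.2031, 0.2676]
tool_rot: [2.033, 2.394, -0.001]
ft_force: [0.4, -0.8, -0.9]
grip_width: 0.111
grip_force: 60.0
[0.5521 0.2031 0.2676] [-0.162  0.987 -0.001]
tcp local 0.0526 0.0132
scene tab 100 [ 0.0462 -0.001   0.2613] [0.059  0.0127 0.3023] ang 86.5
scene strap 106 [ 0.0426 -0.0006  0.2164] [0.0608 0.0284 0.2496] ang 89.6
scene tray 428 [-0.0146 -0.015   0.1744] [0.0452 0.0423 0.1975] ang 89.3
scene gap [(np.float64(0.0935), np.float64(0.0968)), (np.float64(-0.0024), np.float64(0.0337))] ends -0.0731 0.1023
side tab 63 [ 0.046  -0.0034  0.2587] [0.0599 0.008  0.2996] ang 12.3
side strap 80 [ 0.0407 -0.0042  0.2165] [0.0528 0.0271 0.2498] ang 24.4
side tray 385 [-0.0148 -0.017   0.1749] [0.0454 0.0414 0.1975] ang 0.9
side gap [(np.float64(-0.0148), np.float64(-0.0105)), (np.float64(-0.0556), np.float64(-0.0512))] ends -0.0734 -0.0044
```

View pics/over.png

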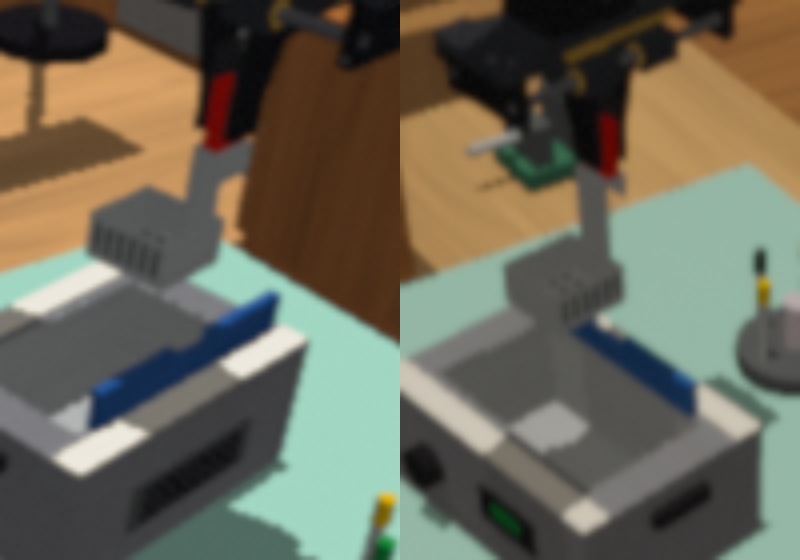

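Over the tank, the tray is at (155,235) and (565,280) and the notch at (165,355) and (625,340). Against the notch the basket needs about +2.5 mm along the strip and +1 mm in x. Next: lower to just above the strip.

```bash
python3 -m handwheel '[[0,0.0025,0.001,0.01,0,0,0],[0,0,0,0.02,0,0,0],[0,0,0,0.02,0,0,0],[0,0,0,0.02,0,0,0],[0,0,0,0.015,0,0,0],[0,0,0,0.01,0,0,0],[0,0,0,0.006,0,0,0],[0,0,0,0.004,0,0,0],[0,0,0,0,0,0,0],[0,0,0,0,0,0,0]]'
python3 m.py pics/low.png
```

```text
time: 7.95
position: [0.5525, 0.2081, 0.1631]
tool_rot: [2.03, 2.397, 0.001]
ft_force: [-1.0, -1.3, -1.0]
grip_width: 0.109
grip_force: 60.0
[0.5525 0.2081 0.1631] [-0.165  0.986  0.   ]
tcp local 0.0539 0.018
scene tab 80 [0.0478 0.0039 0.1574] [0.0595 0.0168 0.1973] ang 4.0
scene strap 74 [ 0.0429 -0.0099  0.1196] [0.0621 0.0334 0.1448] ang 87.7
scene gap [(np.float64(0.0344), np.float64(0.0392)), (np.float64(-0.0014), np.float64(0.0341))] ends -0.0737 0.1031
side tab 53 [0.047  0.0011 0.1571] [0.0622 0.0107 0.1962] ang 28.7
side strap 80 [0.0431 0.0006 0.1128] [0.0634 0.0317 0.1445] ang 83.9
side gap [(np.float64(-0.0189), np.float64(-0.0136)), (np.float64(-0.0038), np.float64(0.045))] ends -0.0763 0.1016
```

View pics/low.png

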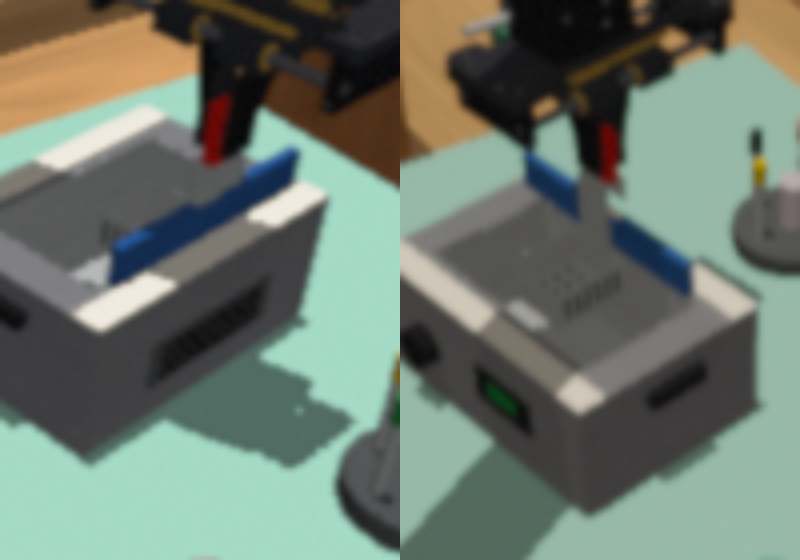

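The side view at low height shows the strap in line with the notch gap at (595,215), so I only need a nudge of about -1 mm. I'll lower in small steps with force checks.

```bash
python3 -m handwheel '[[0,-0.001,0,0.003,0,0,0],[0,0,0,0.003,0,0,0],[0,0,0,0.002,0,0,0],[0,0,0,0.001,0,0,0],[0,0,0,0.001,0,0,0],[0,0,0,0.001,0,0,0],[0,0,0,0,0,0,0]]'
python3 -m handwheel '[[0,0,0,0.001,0,0,0],[0,0,0,0,0,0,0]]'
```

```text
time: 8.93
position: [0.5524, 0.207, 0.1515]
tool_rot: [2.03, 2.398, -0.0]
ft_force: [0.2, 0.9, -1.3]
grip_width: 0.112
grip_force: 60.0
time: 9.18
position: [0.5524, 0.2069, 0.1505]
tool_rot: [2.03, 2.398, -0.0]
ft_force: [0.3, 1.3, -2.3]
grip_width: 0.112
grip_force: 60.0
```

No contact with the lip past the strip top. Continuing.

```bash
python3 -m handwheel '[[0,0,0,0.002,0,0,0],[0,0,0,0.002,0,0,0],[0,0,0,0.001,0,0,0],[0,0,0,0.001,0,0,0],[0,0,0,0,0,0,0]]'
python3 -m handwheel '[[0,0,0,0.001,0,0,0],[0,0,0,0.001,0,0,0],[0,0,0,0,0,0,0]]'
python3 -m handwheel '[[0,0,0,0.001,0,0,0],[0,0,0,0,0,0,0]]'
python3 -m handwheel '[[0,0,0,0.001,0,0,0],[0,0,0,0,0,0,0]]'
```

```text
time: 9.8
position: [0.5523, 0.207, 0.1445]
tool_rot: [-2.03, -2.398, 0.0]
ft_force: [0.9, -1.0, -2.3]
grip_width: 0.11
grip_force: 60.0
time: 10.18
position: [0.5523, 0.2069, 0.1424]
tool_rot: [-2.03, -2.398, 0.0]
ft_force: [0.6, 0.1, -1.8]
grip_width: 0.108
grip_force: 60.0
time: 10.42
position: [0.5524, 0.2069, 0.1415]
tool_rot: [2.03, 2.398, -0.0]
ft_force: [-1.0, -0.3, -0.9]
grip_width: 0.108
grip_force: 60.0
time: 10.68
position: [0.5523, 0.2069, 0.1404]
tool_rot: [-2.03, -2.398, 0.0]
ft_force: [-0.4, 0.3, -1.4]
grip_width: 0.113
grip_force: 60.0
```

```bash
for i in 1; do python3 -m handwheel '[[0,0,0,0.001,0,0,0],[0,0,0,0,0,0,0]]'; done
python3 -m handwheel '[[0,0,0,0.001,0,0,0],[0,0,0,0,0,0,0]]'
python3 m.py pics/low2.png
```

```text
time: 10.92
position: [0.5523, 0.207, 0.1394]
tool_rot: [-2.03, -2.398, 0.0]
ft_force: [-0.3, -0.5, -1.5]
grip_width: 0.112
grip_force: 60.0
time: 11.18
position: [0.5524, 0.2069, 0.1385]
tool_rot: [2.03, 2.398, -0.0]
ft_force: [0.1, 0.2, -0.8]
grip_width: 0.114
grip_force: 60.0
[0.5524 0.2069 0.1385] [-0.165  0.986 -0.   ]
tcp local 0.0535 0.0169
scene tab 77 [0.0478 0.0028 0.133 ] [0.0586 0.0144 0.1713] ang 14.0
scene strap 445 [-0.0498 -0.0425  0.0867] [0.0797 0.0719 0.1163] ang 0.1
scene gap [(np.float64(0.0496), np.float64(0.0545)), (np.float64(-0.0008), np.float64(0.0427))] ends -0.0732 0.1026
side tab 49 [0.0477 0.0008 0.1311] [0.0598 0.0123 0.1687] ang 44.3
side strap 162 [-0.0495 -0.0419  0.0863] [0.0525 0.0706 0.1189] ang 89.6
side gap [(np.float64(0.0706), np.float64(0.0754)), (np.float64(-0.004), np.float64(0.0402))] ends -0.0733 0.0854
```

2 mm below the plain-edge height with no load, so the hook is in the notch. Lowering to the seat.

```bash
python3 -m handwheel '[[0,0,0,0.001,0,0,0],[0,0,0,0.001,0,0,0],[0,0,0,0,0,0,0]]'
python3 -m handwheel '[[0,0,0,0.001,0,0,0],[0,0,0,0.001,0,0,0],[0,0,0,0,0,0,0]]'
python3 -m handwheel '[[0,0,0,0.001,0,0,0],[0,0,0,0,0,0,0]]'
python3 -m handwheel '[[0,0,0,0.0005,0,0,0],[0,0,0,0.0005,0,0,0],[0,0,0,0,0,0,0]]'
```

```text
time: 11.65
position: [0.5523, 0.207, 0.1364]
tool_rot: [-2.03, -2.398, 0.0]
ft_force: [0.1, 0.1, -1.6]
grip_width: 0.113
grip_force: 60.0
time: 12.02
position: [0.5523, 0.207, 0.1345]
tool_rot: [-2.03, -2.398, 0.0]
ft_force: [0.1, -0.4, -0.9]
grip_width: 0.109
grip_force: 60.0
time: 12.28
position: [0.5523, 0.2069, 0.1335]
tool_rot: [2.03, 2.398, -0.0]
ft_force: [0.4, 0.3, -1.5]
grip_width: 0.108
grip_force: 60.0
time: 12.65
position: [0.5524, 0.207, 0.1325]
tool_rot: [2.03, 2.398, -0.0]
ft_force: [0.1, -0.1, -1.5]
grip_width: 0.111
grip_force: 60.0
```

```bash
python3 -m handwheel '[[0,0,0,0.0005,0,0,0],[0,0,0,0,0,0,0]]'
python3 -m handwheel '[[0,0,0,0.0005,0,0,0],[0,0,0,0,0,0,0]]'
python3 -m handwheel '[[0,0,0,0.0005,0,0,0],[0,0,0,0,0,0,0]]'
```

```text
time: 12.9
position: [0.5524, 0.207, 0.132]
tool_rot: [2.03, 2.398, -0.0]
ft_force: [-0.4, -0.1, -1.1]
grip_width: 0.112
grip_force: 60.0
time: 13.15
position: [0.5525, 0.207, 0.1316]
tool_rot: [2.03, 2.398, 0.0]
ft_force: [-0.3, 0.1, -1.1]
grip_width: 0.108
grip_force: 60.0
time: 13.4
position: [0.5525, 0.207, 0.1316]
tool_rot: [2.03, 2.398, 0.0]
ft_force: [-1.2, 0.5, 2.8]
grip_width: 0.111
grip_force: 60.0
```

Contact at a basket height of 34.0 mm, exactly the fully-home value. Releasing gently.

```bash
python3 -m handwheel '[[0,0,0,0,0,0,0],[0,0,0,0,0,0,0]]' 15
python3 -m handwheel '[[0,0,0,0,0,0,0],[0,0,0,0,0,0,0],[0,0,0,0,0,0,0]]' 4
python3 -m handwheel '[[0.013,0,0,0,0,0,0],[0.016,0,0,0,0,0,0],[0.02,0,0,0,0,0,0],[0.025,0,0,0,0,0,0],[0.03,0,0,0,0,0,0],[0.035,0,0,0,0,0,0],[0.035,0,0,0,0,0,0],[0.035,0,0,0,0,0,0]]' 4
python3 m.py pics/rel.png
```

```text
time: 13.65
position: [0.5525, 0.207, 0.1316]
tool_rot: [2.03, 2.398, 0.0]
ft_force: [-1.0, -1.0, 5.7]
grip_width: 0.114
grip_force: 15.0
time: 14.02
position: [0.5525, 0.207, 0.1315]
tool_rot: [2.03, 2.398, 0.0]
ft_force: [-2.1, -0.9, 5.0]
grip_width: 0.116
grip_force: 4.0
time: 15.02
position: [0.5524, 0.207, 0.1311]
tool_rot: [2.03, 2.398, 0.0]
ft_force: [-0.5, -0.2, 0.1]
grip_width: 0.401
grip_force: 0.0
[0.5524 0.207  0.1311] [-0.165  0.986 -0.   ]
tcp local 0.0536 0.017
scene tab 142 [0.0465 0.0029 0.1253] [0.0714 0.0282 0.1652] ang 36.6
scene strap 512 [-0.0498 -0.0428  0.0796] [0.0799 0.0715 0.1093] ang 90.0
scene gap [(np.float64(-0.0062), np.float64(-0.0005)), (np.float64(-0.0005), np.float64(0.065))] ends -0.074 0.1061
side tab 79 [0.0355 0.0006 0.1263] [0.0588 0.0228 0.1706] ang 48.1
side strap 191 [-0.0494 -0.0436  0.0789] [0.0522 0.0713 0.1118] ang 0.0
side gap [(np.float64(-0.075), np.float64(-0.0698)), (np.float64(-0.0067), np.float64(0.0587))] ends -0.0754 0.0768
```

View pics/rel.png

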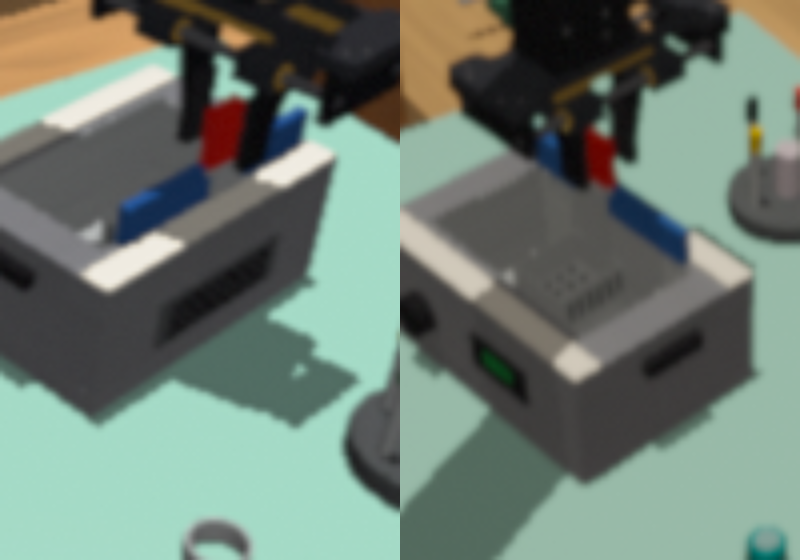

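The basket hangs free with its tab upright between the open fingers, at (222,130) and (600,158). I'll raise straight up and check tilt and height.

```bash
python3 -m handwheel '[[0.035,0,0,-0.005,0,0,0],[0.035,0,0,-0.015,0,0,0],[0.035,0,0,-0.025,0,0,0],[0.035,0,0,-0.03,0,0,0],[0.035,0,0,-0.03,0,0,0],[0.035,0,0,-0.03,0,0,0],[0.035,0,0,0,0,0,0],[0.035,0,0,0,0,0,0]]'
python3 - <<'E'
from h import *
c=np.array([.5024,.1814,0]);y=np.radians(9.5);ax=np.array([np.cos(y),np.sin(y),0]);ay=np.array([-np.sin(y),np.cos(y),0]);b=[]
for n in("scene","side"):
    im,d,K,R,t=grab(n);W=pts(d,K,R,t);hsv=cv2.cvtColor(im,cv2.COLOR_BGR2HSV);H,S,V=[hsv[...,i].astype(int) for i in range(3)]
    L=np.stack([(W-c)@ax,(W-c)@ay,W[...,2]],-1)
    m=((H<8)|(H>172))&(S>150)&(V>60)&(abs(L[...,0]-.053)<.03)&(abs(L[...,1]-.015)<.04)&(L[...,2]>.11)
    P=L[m];print(n,len(P),P.min(0).round(4),P.max(0).round(4))
    for lo in(.125,.14,.155):
        q=P[(P[:,2]>lo)&(P[:,2]<lo+.01)];print("  x,y med",lo,np.median(q[:,:2],0).round(4))
    b.append(im)
print(ctrl.get_state()["position"],ctrl.get_state()["ft_force"])
E
```

```text
time: 16.12
position: [0.5522, 0.2069, 0.266]
tool_rot: [2.03, 2.398, -0.0]
ft_force: [0.6, 0.0, -0.5]
grip_width: 0.402
grip_force: 0.0
scene 126 [0.047  0.0022 0.1251] [0.0576 0.033  0.1655]
  x,y med 0.125 [0.0557 0.0137]
  x,y med 0.14 [0.0549 0.0077]
  x,y med 0.155 [0.0536 0.0123]
side 80 [ 4.510e-02 -1.000e-04  1.217e-01] [0.0553 0.0292 0.1637]
  x,y med 0.125 [0.0491 0.0165]
  x,y med 0.14 [0.0485 0.0111]
  x,y med 0.155 [0.0497 0.0129]
[0.55185347 0.20669649 0.26500905] [-0.89854882  0.94380167 -1.21162909]
```

The tab top is at 163–165 mm (163 expected when home), with negligible tilt and the gripper clear.

```bash
python3 -c "
from bench import ctrl
print(ctrl.close_job())"
```

```text
the job is handed in; nothing more can be done
None
```

The basket hangs in the tank with its hook fully down in the strip's notch (about 34 mm above the cleaner's origin), upright and released, and the job is handed in; the judging result was not shown to me.

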